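# Push the jammed clock out of its wooden holder

### The arm

A 6-joint arm with a two-finger parallel gripper is mounted at the origin on the work surface. World frame = base frame: x ahead of the robot, y to its left, z up, the work surface at z = 0. Lengths are in m, angles in rad, forces in N, time in s.
With the tool pointing down it reaches from about 0.325 to 0.9 m from the base axis. Payload 6.1 kg.
Tool frame: the origin (TCP) lies at the very end of the fingers, on their centre line; the grasp point (between the pads) lies 19 mm behind it; z points along the fingers, y is the line along which they close (so a half turn about z gives the same grasp; the last joint's range is limited). The gripper opens to 85 mm and grips with 20 to 120 N. Pads are 22 mm wide; open, the fingers measure 114 mm over their backs; the gripper's body (76 mm by 85 mm) begins 54 mm behind the grasp point. The pads swing forward as they close: fully open they stand 13 mm farther back than shut.
Start: joints at [1.143, 0.22, 1.526, -0, 1.395, -0.126], TCP at [0.186, 0.597, 0.231] pointing down, gripper open.
Joint ranges: [-2.98, 2.98], [-0.91, 2.08], [0.09, 2.57], [-1.24, 4.39], [0.2, 2.65], [-2.68, 2.68]. Speed limits (rad/s): [2.57, 2.57, 3.01, 3.14, 3.14, 3.14].

### API

Orientations are given as a unit quaternion [x, y, z, w].
In Python, from workcell import r gives the robot as it stands.
- The arm moves only by the shell command python3 -m inch 'ROWS' [OPENING]. ROWS is JSON, one flat list of numbers, 6 for each row, row after row: the shift along the tool's x, y, z in mm, then the turn, a rotation vector about the tool's x, y, z in rad. A call has 1 to 8 rows; each row shifts and turns the commanded pose from where the row before left it, along the tool's axes as they then stand; what a row does not reach is not made up. A row lasts 1/12 s, in which the tool goes at most 41.7 mm and 7.16 degrees, less where a joint would pass 70% of its speed; a pose out of reach is approached as far as the arm can. A call with a gripper value outside its range is refused whole. OPENING is the finger opening in mm, from 0 to 85.4, set as the call begins (- or left out, the last holds). The fingers move at their own pace and stop on an object; the grip force is fixed at half the most. Time passes only in rows, so rows that do not move let the fingers close. It gives the time, the measured TCP pose, the force, the opening and the grip force at its end, in the units of the state.
- r.observe(): the state, without advancing time (a new reading comes with each control period).
- r.read_camera(name): name is "scene" or "top" or "wrist"; returns the picture (384x512x3 uint8, red, green, blue); there is no depth.
- r.get_calibration(name): a dict with "fx", "fy", "cx", "cy" (pixels), "k1" (the pictures are not rectified: a ray, as slopes to the right and down, at radius r is drawn at 1 + k1 r^2 times it, then the intrinsics apply), "position" and "orientation" of the camera in the world. Camera axes: x right, y down, z forward; pixel columns grow to the right and rows downward; lengths in m; the calibration is good to about 2 mm. A picture is of the moment at which its call begins: read the wrist's pose just before it. get_calibration takes no time and is no camera call; for the wrist camera it gives the pose at the moment of the call.
- r.finish_job(): hands the job in; it is judged then, once.
The state is a dict: "clock": time; "joint_pos": joint angles; "dq": joint speeds; "joint_efforts": joint torques, N m; "tool_pos": TCP position; "tcp_rot": TCP orientation; "wrist_force": force on the tool from outside, world axes, zero at the start; "moment": the same for the moment, N m; "opening": opening from 0.0 (shut) to 1.0 (fully open); "grasp_force": force on a finger pad.
Only numpy, scipy, OpenCV 4.12 (cv2) and the standard library are available. Lean on these libraries where they do the work, as an engineer would, in place of code of your own. Each camera call takes 0.05 s, during which the arm holds its last target. There are 200 camera calls.

### The job

The square desk clock is jammed in its wooden holder: with the red-ended push stick, push it out from behind, through the hole in the holder's back, until it stands free on the ledge in front. Lay the stick back in the notches of its rest, and stand the clock upright and wholly on the cork mat. Do not touch the clock with the gripper until it is out of the holder, keep it upright all the way, and leave the other things on the desk where they are.

Things in the scene. Friction and masses are not known exactly. Their poses are not given: they have to be found in the camera images.
- holder: Wooden desk clock holder, fixed. Origin on the desk under the middle of its upright block; x points forward, out of the front (the way the clock comes out), z up. Block 38 mm deep (x -19 to 19), 90 wide, 72 high. The pocket, open in front, is 47 mm wide, from x = -11 to 19; its 8 mm back wall has the hole. A roof spring grips the clock: 6 to 10 N push it along; once out it is free
- hole (a point): Centre of the square access hole in the holder's back, on its outer face (holder x = -19 mm), 36 mm above the desk. The hole is 28 x 28 mm with a brass rim and runs along the holder's x straight to the middle of the clock's back
- ledge (a point): Point on the level ledge in front of the holder's block, at holder x = 55 mm, y = 0, 14 mm above the desk (top of the ledge): a good place for the clock's middle once out. The ledge runs from x = 19 to 95 mm, 90 wide, level with the pocket floor, without a lip
- clock_center (a point): Centre of the clock: black box 28 mm deep (x), 44 wide (y), 44 high (z), white dial on its +x face, 0.1 to 0.16 kg. It starts upright in the pocket, facing the holder's +x, face about flush with the front, back at about holder x = -10 mm, underside 14 mm above the desk. It is out of the pocket once its centre is past holder x = 33 mm
- stick_center (a point): Centre of the push stick: square light wood bar 12 x 12 x 200 mm with red ends, length along its x, 35 g. It starts lying in the notches of its rest
- rest_seat (a point): Dark steel stick rest, fixed to the desk: the point (34 mm above the desk) where the stick's centre lies when it is on the rest; x along the stick, z up. Two posts 14 mm thick stand at x = +-60 mm, each with a notch 24 mm wide (y), notch floor 28 mm and cheek tops 38 mm above the desk, posts 44 wide. Between the posts is only a plate 4 mm high, 30 wide
- mat: Cork mat fixed on the desk, 140 x 140 mm, 4 mm thick; origin under its middle, sides along its x and y
- ink: Small clear glass ink jar with black cap, 48 mm across, 70 high (bystander); origin at the centre of its underside
- pencil_cup: Yellow cup of coloured pencils, 72 mm across, 100 high, pencils up to about 180 high (bystander); origin at the centre of its underside
- tape: Yellow roll of masking tape lying flat, 84 mm across, 24 high (bystander); origin at the centre of its underside
- eraser: White eraser in a blue sleeve, 24 x 50 x 13 mm (bystander); origin at the centre of its underside
- tin: Aluminium tin with green label, 68 mm across, 80 high (bystander); origin at the centre of its underside
- scale: White scale ruler with a red stripe, 26 x 300 x 8 mm (bystander); origin at the centre of its underside
- mug: Blue ceramic mug, 80 mm across, 90 high (bystander); origin at the centre of its underside

How it is judged:
By the outcome, as a careful person would: the job done as asked, in the order asked, and still so for the second after the job is handed in, with the robot touching nothing.
It also fails if it takes over 61 s, if anything falls off the work surface, if the arm or the gripper's body presses on something with over 40 N, if the wrist force passes 120 N, or if a joint passes its speed limit or range.

## Working session

There is one attempt and no reset: what is moved stays moved. The work goes in short steps, Python scripts to look and compute and a shell command to move; the robot and the scene stay as the last step left them, time stands still between calls to the robot, and variables do not carry over. Pictures are saved under pics/ and viewed, at most 10 in all, crops included, and the job is handed in when it is done.

```bash
mkdir -p pics; ls; python3 - <<'E'
from workcell import r
import cv2
for n in("scene","top"):
    cv2.imwrite(f"pics/{n}0.png",r.read_camera(n)[:,:,::-1]); print(n,r.get_calibration(n))
print(r.observe())
E
```

```text
pics
scene {'fx': 351.8014782952447, 'fy': 351.8014782952447, 'cx': 252.71557321160938, 'cy': 190.98036240604603, 'k1': -0.008733200249413616, 'position': array([1.26688091, 0.23194729, 0.51275306]), 'orientation': array([ 0.51224856,  0.71739897, -0.37586012, -0.28577841])}
top {'fx': 428.5130304045175, 'fy': 428.5130304045175, 'cx': 261.24667856974486, 'cy': 193.78588149671447, 'k1': -0.006136367168511331, 'position': array([0.55340007, 0.01088915, 1.22904939]), 'orientation': array([ 0.71440995, -0.69908078,  0.01945394, -0.02293527])}
{'clock': 0.1, 'joint_pos': array([ 1.14290418e+00,  2.21192222e-01,  1.52749078e+00,  3.00678095e-05,
        1.39470768e+00, -1.26104817e-01]), 'dq': array([ 0.00013104, -0.00134461, -0.00254202,  0.00013941,  0.00159429,
        0.00076006]), 'joint_efforts': array([ 1.79679813e-03, -4.98238778e+01, -3.90551269e+01, -1.92471061e-04,
        5.66463335e-03, -4.57144517e-05]), 'tool_pos': array([0.18553587, 0.59625486, 0.23028392]), 'tcp_rot': array([ 1.50324261e-01,  9.88636338e-01, -8.60697802e-04, -2.60088308e-04]), 'wrist_force': array([-0.38600256, -0.11531473,  0.31653514]), 'moment': array([ 0.05382135, -0.01585453,  0.05029156]), 'grasp_force': 0.0, 'opening': 1.0029234570263084}
```

View pics/top0.png

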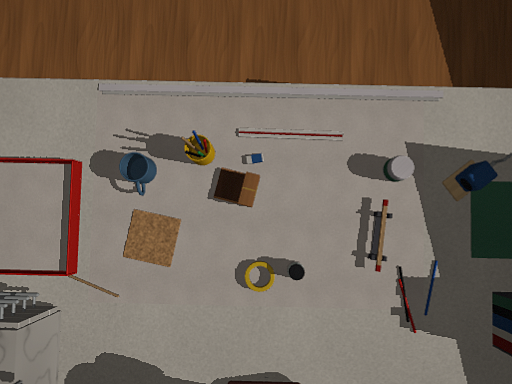

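View pics/scene0.png

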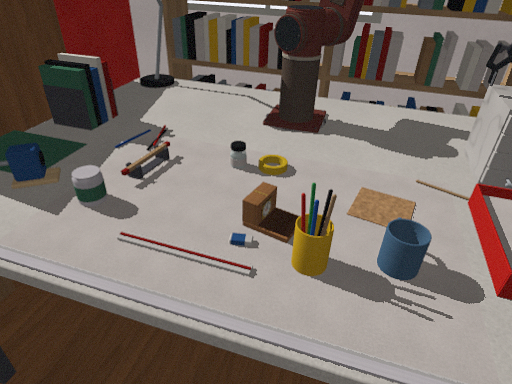

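The top view shows the holder (block at 248,188; ledge to the left, so its front faces about +y), the stick on its rest at (382,235), and the mat at (152,238). The scene view agrees. Next I'll take enlarged crops.

```bash
cat > h.py <<'E'
import numpy as np,cv2
from scipy.spatial.transform import Rotation as R
from workcell import r
def K(c): return np.array([[c['fx'],0,c['cx']],[0,c['fy'],c['cy']],[0,0,1]]),np.array([c['k1'],0,0,0.])
def p2w(c,uv,z):
    k,d=K(c); n=cv2.undistortPoints(np.array(uv,float).reshape(-1,1,2),k,d)[:,0]
    D=R.from_quat(c['orientation']).apply(np.c_[n,np.ones(len(n))]); p=np.array(c['position'])
    return p+D*((np.broadcast_to(z,len(n))-p[2])/D[:,2])[:,None]
def w2p(c,P):
    k,d=K(c); Rm=R.from_quat(c['orientation']).inv()
    q=Rm.apply(np.atleast_2d(P)-c['position']); return cv2.projectPoints(q,np.zeros(3),np.zeros(3),k,d)[0][:,0]
E
python3 - <<'E'
import cv2,numpy as np
t=cv2.imread('pics/top0.png'); 
a=cv2.resize(t[155:220,200:275],None,fx=6,fy=6,interpolation=cv2.INTER_CUBIC)
b=cv2.resize(t[190:280,350:405],None,fx=6,fy=6,interpolation=cv2.INTER_CUBIC)
o=np.zeros((540,780,3),np.uint8);o[:390,:450]=a;o[:540,450:]=b
cv2.imwrite('pics/c1.png',o)
E
```

```text
(no output)
```

View pics/c1.png

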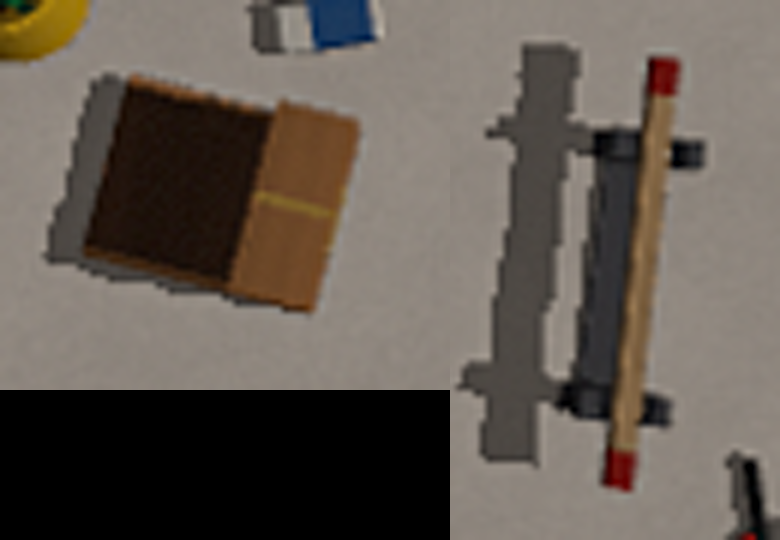

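Crop: the block-top corners are at (282,98), (358,120), (313,312) and (232,290), the ledge's front corners at (130,78) and (85,255), and the stick ends at (664,58) and (619,488). A brass line marks the block's middle.

```bash
python3 - <<'E'
from h import *
from scipy.optimize import least_squares
c=r.get_calibration("top"); t=cv2.imread('pics/top0.png')
f=lambda P,ox,oy:[( ox+(x+.5)/6-.5, oy+(y+.5)/6-.5) for x,y in P]
hp=np.array(f([(282,98),(358,120),(313,312),(232,290),(130,78),(85,255)],200,155))
M=np.array([[19,45,72],[-19,45,72],[-19,-45,72],[19,-45,72],[95,45,14],[95,-45,14]])/1e3
# image right=-y world, up=+x ; front=+y => holder y = -x world: top corners have holder y negative
M[:,1]*=-1
def pose(q,M): return R.from_euler('z',q[2]).apply(M)+[q[0],q[1],0]
s=least_squares(lambda q:(w2p(c,pose(q,M))-hp).ravel(),[.55,.05,1.57])
print('holder',s.x,np.round(s.fun.reshape(-1,2),1).tolist())
e=p2w(c,f([(664-450,58),(619-450,488)],350,190),.040);print('stick',e,np.linalg.norm(e[0]-e[1]),e.mean(0),np.arctan2(*(e[0]-e[1])[1::-1]))
print('posts', p2w(c,f([(605-450,142),(690-450,155),(575-450,402),(655-450,412)],350,190),.038))
hsv=cv2.cvtColor(t,cv2.COLOR_BGR2HSV); 
m=((hsv[...,1]>80)&(hsv[...,0]<25)).astype(np.uint8); m[:, :110]=0;m[:,195:]=0;m[:200]=0;m[280:]=0
k=max(cv2.findContours(m,0,1)[0],key=cv2.contourArea);b=cv2.boxPoints(cv2.minAreaRect(k));w=p2w(c,b,.004)
print('mat',w,w.mean(0),np.linalg.norm(np.diff(w,axis=0),axis=1))
for n,p,z in[('mug',(134,166),.09),('cup',(199,147),.1),('eraser',(254,158),.013),('tape',(259,276),.024),('ink',(297,271),.07),('tin',(400,168),.08),('black pen',(407,300),.01)]: print(n,p2w(c,[p],z)[0].round(3))
print(r.get_calibration("wrist"))
E
```

```text
holder [0.63572598 0.05066891 1.34962513] [[-0.3, 0.1], [0.6, -0.2], [0.1, -0.0], [-0.1, 0.3], [-0.0, -0.6], [-0.3, 0.5]]
stick [[ 0.61693959 -0.32692854  0.04      ]
 [ 0.41927025 -0.30727308  0.04      ]] 0.1986441684027938 [ 0.51810492 -0.31710081  0.04      ] -0.09911025658543485
posts [[ 0.5775618  -0.30039991  0.038     ]
 [ 0.57240445 -0.3397191   0.038     ]
 [ 0.45781208 -0.28734995  0.038     ]
 [ 0.45404341 -0.32413814  0.038     ]]
mat [[0.44066719 0.40972729 0.004     ]
 [0.57708799 0.38483319 0.004     ]
 [0.54953667 0.24571819 0.004     ]
 [0.41360155 0.27143383 0.004     ]] [0.49522335 0.32792812 0.004     ] [0.13867353 0.141817   0.13834612]
mug [0.689 0.36  0.09 ]
cup [0.742 0.185 0.1  ]
eraser [0.728 0.041 0.013]
tape [0.396 0.019 0.024]
ink [ 0.418 -0.083  0.07 ]
tin [ 0.7   -0.355  0.08 ]
black pen [ 0.337 -0.398  0.01 ]
{'fx': 318.2203380279992, 'fy': 318.2203380279992, 'cx': 252.49591653141653, 'cy': 189.21985735426438, 'k1': -0.018620743526516183, 'position': array([0.12002402, 0.6166602 , 0.37375128]), 'orientation': array([0.79783498, 0.58704163, 0.08087028, 0.11091199])}
```

```bash
cat > go.py <<'E'
import sys
from h import *
def plan(x,y,z,yaw=None):
    o=r.observe(); T=R.from_quat(o['tcp_rot']); X=T.apply([1,0,0]); cy=np.arctan2(X[1],X[0])
    d=T.inv().apply(np.array([x,y,z])-o['tool_pos'])*1e3
    print('t',round(o['clock'],2),'pos',o['tool_pos'].round(4),'yaw',cy.round(4),'tilt',T.apply([0,0,1]).round(4),'j6',o['joint_pos'][5].round(2))
    print('shift tool mm',d.round(1),'rows',round(np.linalg.norm(d)/41,1))
    if yaw is not None:
        t=R.from_euler('z',yaw)*R.from_quat([1,0,0,0]); e=(T.inv()*t).as_rotvec(); print('turn',e.round(3),'rows',round(np.linalg.norm(e)/.12,1))
if __name__=='__main__': plan(*map(float,sys.argv[1:]))
E
python3 go.py .518 -.317 .15 3.043
```

```text
t 0.1 pos [0.1855 0.5963 0.2303] yaw 2.8398 tilt [-8.0e-04 -1.6e-03 -1.0e+00] j6 -0.13
shift tool mm [-588.9 -773.    81.5] rows 23.8
turn [-0.002 -0.    -0.203] rows 1.7
```

```bash

python3 -m inch '[-24.5,-32.2,3.4,0,0,0,-24.5,-32.2,3.4,0,0,0,-24.5,-32.2,3.4,0,0,0,-24.5,-32.2,3.4,0,0,0,-24.5,-32.2,3.4,0,0,0,-24.5,-32.2,3.4,0,0,0,-24.5,-32.2,3.4,0,0,0,-24.5,-32.2,3.4,0,0,0]'
python3 -m inch '[-24.5,-32.2,3.4,0,0,0,-24.5,-32.2,3.4,0,0,0,-24.5,-32.2,3.4,0,0,0,-24.5,-32.2,3.4,0,0,0,-24.5,-32.2,3.4,0,0,0,-24.5,-32.2,3.4,0,0,0,-24.5,-32.2,3.4,0,0,0,-24.5,-32.2,3.4,0,0,0]'
python3 -m inch '[-24.5,-32.2,3.4,0,0,0,-24.5,-32.2,3.4,0,0,0,-24.5,-32.2,3.4,0,0,0,-24.5,-32.2,3.4,0,0,0,-24.5,-32.2,3.4,0,0,0,-24.5,-32.2,3.4,0,0,0,-24.5,-32.2,3.4,0,0,0,-24.5,-32.2,3.4,0,0,0]'
python3 -m inch '[0,0,0,0,0,-0.1,0,0,0,0,0,-0.1,0,0,0,0,0,0,0,0,0,0,0,0]'
python3 go.py .518 -.317 .15 3.043
python3 - <<'E'
from h import *
c=r.get_calibration('wrist');cv2.imwrite('pics/w1.png',r.read_camera('wrist')[:,:,::-1])
import pickle;pickle.dump(c,open('w1.pkl','wb'));print(c['position'])
E
```

```text
clock: 0.77
tool_pos: [0.2962, 0.2907, 0.2036]
tcp_rot: [0.15, 0.989, -0.0, -0.0]
wrist_force: [1.1, -0.9, 0.1]
opening: 1.004
grasp_force: 0.0
clock: 1.43
tool_pos: [0.4069, -0.0137, 0.1767]
tcp_rot: [0.151, 0.989, 0.0, 0.0]
wrist_force: [0.8, 0.6, 0.4]
opening: 0.997
grasp_force: 0.0
clock: 2.1
tool_pos: [0.5175, -0.3178, 0.1488]
tcp_rot: [0.151, 0.989, 0.0, -0.0]
wrist_force: [0.4, 0.6, 0.3]
opening: 0.996
grasp_force: 0.0
clock: 2.43
tool_pos: [0.5171, -0.3157, 0.149]
tcp_rot: [0.052, 0.999, 0.0, -0.001]
wrist_force: [-0.7, -0.9, -0.1]
opening: 1.002
grasp_force: 0.0
t 2.43 pos [ 0.5171 -0.3157  0.149 ] yaw 3.0367 tilt [-1.e-03  9.e-04 -1.e+00] j6 -2.14
shift tool mm [-1.  -1.2 -1. ] rows 0.0
turn [ 0.001 -0.001 -0.006] rows 0.1
[ 0.44889508 -0.30892144  0.29252463]
```

View pics/w1.png

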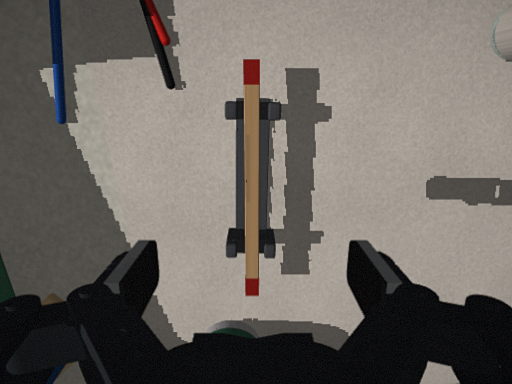

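The wrist view shows the stick seated in both notches, with its end middles at about (251.5,60) and (252,295). The posts straddle it.

```bash
python3 - <<'E'
from h import *
import pickle;c=pickle.load(open('w1.pkl','rb'))
im=cv2.imread('pics/w1.png').astype(int);red=((im[...,2]>90)&(im[...,1]<60)&(im[...,0]<60)).astype(np.uint8)
for sl in[(55,95),(270,300)]:
    ys,xs=np.nonzero(red[sl[0]:sl[1],235:270]);print(xs.min()+235,xs.max()+235,ys.min()+sl[0],ys.max()+sl[0],xs.mean()+235)
e=p2w(c,[(251.5,59.5),(252,295.5)],.04);print(e,np.linalg.norm(e[0]-e[1]),e.mean(0),np.arctan2(*(e[0]-e[1])[1::-1]))
print(w2p(c,[r.observe()['tool_pos']]))
E
```

```text
244 259 60 84 251.53652392947103
246 258 278 294 252.0287081339713
[[ 0.42022774 -0.30631013  0.04      ]
 [ 0.61981542 -0.3271299   0.04      ]] 0.20067063187738843 [ 0.52002158 -0.31672002  0.04      ] 3.0376546714953943
[[253.35617899 244.78602508]]
```

```bash

python3 -m inch '[-1.9,-1.1,33,0,0,0,0,0,33,0,0,0,0,0,33,0,0,0,0,0,25,0,0,0,0,0,9,0,0,0,0,0,0,0,0,0]' 50
python3 go.py .519 -.3168 .015 3.038
python3 -m inch '[0,0,0,0,0,0,0,0,0,0,0,0,0,0,0,0,0,0,0,0,0,0,0,0,0,0,0,0,0,0,0,0,0,0,0,0,0,0,0,0,0,0,0,0,0,0,0,0]' 0
```

```text
clock: 2.98
tool_pos: [0.5174, -0.3152, 0.0141]
tcp_rot: [0.051, 0.999, 0.002, -0.002]
wrist_force: [-0.2, -0.1, -0.5]
opening: 0.585
grasp_force: 0.0
t 2.98 pos [ 0.5174 -0.3152  0.0141] yaw 3.0389 tilt [-0.0042  0.0033 -1.    ] j6 -2.15
shift tool mm [-1.7 -1.4 -0.9] rows 0.1
turn [ 0.003 -0.004  0.001] rows 0.0
clock: 3.65
tool_pos: [0.521, -0.3185, 0.0195]
tcp_rot: [0.051, 0.999, -0.001, 0.002]
wrist_force: [-0.6, 1.4, 6.1]
opening: 0.124
grasp_force: 59.4
```

```bash

python3 -m inch '[0,0,-5,0,0,0,0,0,-10,0,0,0,0,0,-25,0,0,0,0,0,-40,0,0,0,0,0,-40,0,0,0,0,0,-10,0,0,0,0,0,0,0,0,0,0,0,0,0,0,0]'
python3 -m inch '[0,0,0,0,0,0.12,0,0,0,0,0,0.12,0,0,0,0,0,0.12,0,0,0,0,0,0.12,0,0,0,0,0,0.12,0,0,0,0,0,0.12,0,0,0,0,0,0.12,0,0,0,0,0,0.12]'
python3 -m inch '[0,0,0,0,0,0.12,0,0,0,0,0,0.12,0,0,0,0,0,0.12,0,0,0,0,0,0.12,0,0,0,0,0,0.12,0,0,0,0,0,0.12,0,0,0,0,0,0,0,0,0,0,0,0]'
python3 go.py .604 -.091 .14 1.35
```

```text
clock: 4.32
tool_pos: [0.5198, -0.3176, 0.1483]
tcp_rot: [0.051, 0.999, -0.001, 0.001]
wrist_force: [1.0, 0.0, -0.8]
opening: 0.125
grasp_force: 58.5
clock: 4.98
tool_pos: [0.5179, -0.3161, 0.144]
tcp_rot: [0.509, 0.861, 0.0, -0.002]
wrist_force: [-0.8, -0.6, -0.7]
opening: 0.123
grasp_force: 58.5
clock: 5.65
tool_pos: [0.5183, -0.3164, 0.1447]
tcp_rot: [0.777, 0.63, -0.0, -0.002]
wrist_force: [-0.1, -0.5, -0.1]
opening: 0.125
grasp_force: 58.5
t 5.65 pos [ 0.5183 -0.3164  0.1447] yaw 1.3633 tilt [-0.0027  0.0021 -1.    ] j6 -0.47
shift tool mm [238.2  37.5   5. ] rows 5.9
turn [-0.003 -0.002  0.013] rows 0.1
```

```bash

python3 -m inch '[39.7,6.2,0.8,0,0,0.013,39.7,6.2,0.8,0,0,0,39.7,6.2,0.8,0,0,0,39.7,6.2,0.8,0,0,0,39.7,6.2,0.8,0,0,0,39.7,6.2,0.8,0,0,0,0,0,0,0,0,0,0,0,0,0,0,0]'
python3 go.py .604 -.091 .0195 1.35
python3 - <<'E'
from h import *
c=r.get_calibration('wrist');im=r.read_camera('wrist')[:,:,::-1].copy();cv2.imwrite('pics/w2.png',im)
import pickle;pickle.dump(c,open('w2.pkl','wb'))
H=lambda P:R.from_euler('z',1.3496).apply(np.array(P)/1e3)+[.6357,.0507,0]
for p in w2p(c,H([[-19,-45,72],[-19,45,72],[19,45,72],[19,-45,72],[-19,14,50],[-19,-14,50],[-19,14,22],[-19,-14,22],[-45,0,150.5]])):
    print(p.round(1)); cv2.circle(im,tuple(int(v) for v in p.round()),2,(0,255,0),-1)
cv2.imwrite('pics/w2a.png',im)
E
```

```text
clock: 6.32
tool_pos: [0.6078, -0.0905, 0.1409]
tcp_rot: [0.779, 0.627, -0.001, -0.001]
wrist_force: [0.6, -1.0, -0.8]
opening: 0.127
grasp_force: 58.5
t 6.32 pos [ 0.6078 -0.0905  0.1409] yaw 1.3543 tilt [-1.7e-03  5.0e-04 -1.0e+00] j6 -0.06
shift tool mm [ -1.4  -3.4 121.4] rows 3.0
turn [-0.002 -0.     0.004] rows 0.0
[321.9   3. ]
[171.6   2.4]
[167.8 -71.3]
[325.7 -70.7]
[226.3  12.1]
[268.4  12.3]
[229.3  22. ]
[266.7  22.1]
[242.9  17.7]
```

View pics/w2a.png

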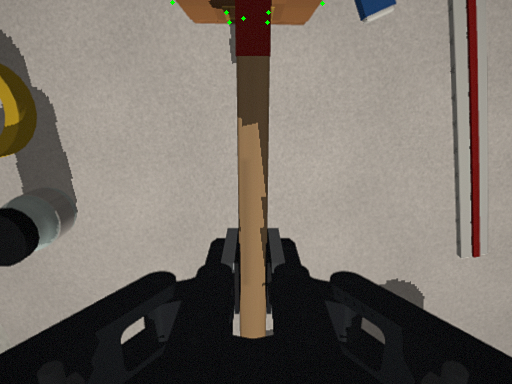

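```bash

python3 -m inch '[-1.4,-3.4,30,0,0,0,0,0,35,0,0,0,0,0,35,0,0,0,0,0,15,0,0,0,0,0,6,0,0,0,0,0,0,0,0,0,0,0,0,0,0,0]'
python3 go.py .604 -.091 .0195 1.35
python3 - <<'E'
from h import *
cv2.imwrite('pics/w3.png',np.vstack([r.read_camera('wrist')[:200,:,::-1],r.read_camera('top')[130:330,130:,::-1].repeat(1,0)[:, :382] if 0 else np.zeros((1,512,3),np.uint8)]))
t=r.read_camera('top')[:,:,::-1];cv2.imwrite('pics/t3.png',cv2.resize(t[150:260,200:330],None,fx=5,fy=5))
for _ in range(4): print(r.observe()['tool_pos'],r.observe()['clock'])
E
```

```text
clock: 6.95
tool_pos: [0.6047, -0.0949, 0.0217]
tcp_rot: [0.782, 0.623, 0.0, 0.0]
wrist_force: [-0.2, -0.7, 0.0]
opening: 0.124
grasp_force: 58.6
t 6.95 pos [ 0.6047 -0.0949  0.0217] yaw 1.3462 tilt [ 8.e-04 -4.e-04 -1.e+00] j6 -0.06
shift tool mm [ 3.6 -1.6  2.2] rows 0.1
turn [ 0.001  0.    -0.004] rows 0.0
[ 0.60592481 -0.09472098  0.02306915] 7.05
[ 0.60592481 -0.09472098  0.02306915] 7.05
[ 0.60592481 -0.09472098  0.02306915] 7.05
[ 0.60592481 -0.09472098  0.02306915] 7.05
```

View pics/w3.png

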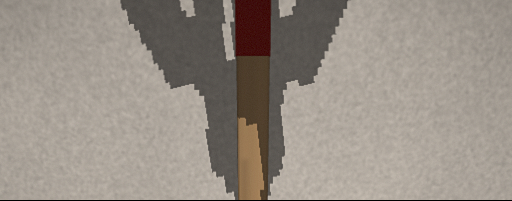

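The wrist view shows the stick straight ahead (columns 237–270), red end at the top. I'll check the tip position and height by triangulating from the scene and top views.

```bash
python3 - <<'E'
from h import *
from scipy.optimize import least_squares
o=r.observe();Rz=R.from_quat(o['tcp_rot'])
cs={n:r.get_calibration(n) for n in('scene','top')};obs={}
mid=o['tool_pos']+Rz.apply([.088,0,-.0145]); print(mid)
for n in cs:
    im=r.read_camera(n).astype(int); red=(im[...,0]>70)&(im[...,1]<.35*im[...,0])&(im[...,2]<.35*im[...,0])
    p=w2p(cs[n],[mid])[0]; ys,xs=np.nonzero(red); k=np.hypot(xs-p[0],ys-p[1])<14
    print(n,p.round(1),k.sum(),xs[k].mean().round(1),ys[k].mean().round(1),xs[k].min(),xs[k].max(),ys[k].min(),ys[k].max()); obs[n]=np.array([xs[k].mean(),ys[k].mean()])
    q=p.astype(int); cv2.imwrite(f'pics/{n}4.png',cv2.resize(im[q[1]-35:q[1]+35,q[0]-40:q[0]+40,::-1].astype(np.uint8),None,fx=5,fy=5))
s=least_squares(lambda x:np.concatenate([w2p(cs[n],[x])[0]-obs[n] for n in cs]),mid);print(s.x,s.fun)
cv2.imwrite('pics/c4.png',np.hstack([cv2.imread('pics/scene4.png'),cv2.imread('pics/top4.png')]))
E
```

```text
[ 0.62545032 -0.00891008  0.03754307]
scene [235.6 197.5] 23 236.4 197.4 234 239 195 201<stdin>:9: RuntimeWarning: Mean of empty slice.
  ret = ret.dtype.type(ret / rcount)
Traceback (most recent call last):
ValueError: zero-size array to reduction operation minimum which has no identity
```

```bash

python3 -m inch '[0,-2.5,2,0,0,0,10,0,0,0,0,0,10,0,0,0,0,0,8,0,0,0,0,0,0,0,0,0,0,0,0,0,0,0,0,0]'
python3 -m inch '[4,0,0,0,0,0,4,0,0,0,0,0,0,0,0,0,0,0]'
python3 go.py .614 -.0405 .0205 1.35
```

```text
clock: 7.65
tool_pos: [0.6083, -0.0647, 0.0189]
tcp_rot: [0.781, 0.624, -0.0, 0.0]
wrist_force: [0.2, 0.1, -0.6]
opening: 0.121
grasp_force: 58.6
clock: 7.9
tool_pos: [0.61, -0.0574, 0.0189]
tcp_rot: [0.782, 0.624, 0.0, -0.0]
wrist_force: [0.1, 0.1, 0.0]
opening: 0.127
grasp_force: 58.6
t 7.9 pos [ 0.61   -0.0574  0.0189] yaw 1.347 tilt [-0.e+00  3.e-04 -1.e+00] j6 0.0
shift tool mm [17.3  0.2 -1.6] rows 0.4
turn [-0.    -0.    -0.003] rows 0.0
```

```bash

python3 -m inch '[4,0,0,0,0,0,4,0,0,0,0,0,4,0,0,0,0,0,4,0,0,0,0,0,4,0,0,0,0,0]'
python3 -m inch '[4,0,0,0,0,0,4,0,0,0,0,0,4,0,0,0,0,0,4,0,0,0,0,0]'
python3 -m inch '[3,0,0,0,0,0,3,0,0,0,0,0,3,0,0,0,0,0,3,0,0,0,0,0,0,0,0,0,0,0]'
python3 go.py .6228 -.0069 .019 1.35
python3 - <<'E'
from h import *
im=r.read_camera('scene')[:,:,::-1];cv2.imwrite('pics/s5.png',cv2.resize(im[165:250,200:310],None,fx=5,fy=5))
E
```

```text
clock: 8.32
tool_pos: [0.6142, -0.04, 0.0189]
tcp_rot: [0.782, 0.624, -0.001, 0.001]
wrist_force: [-1.8, -6.6, 0.5]
opening: 0.122
grasp_force: 58.6
clock: 8.65
tool_pos: [0.6179, -0.0225, 0.0188]
tcp_rot: [0.782, 0.624, 0.0, -0.0]
wrist_force: [-0.2, -0.5, -1.4]
opening: 0.123
grasp_force: 58.5
clock: 9.07
tool_pos: [0.6207, -0.0104, 0.0189]
tcp_rot: [0.782, 0.624, 0.0, -0.0]
wrist_force: [0.5, 0.0, -0.4]
opening: 0.128
grasp_force: 58.6
t 9.07 pos [ 0.6207 -0.0104  0.0189] yaw 1.3473 tilt [ 1.e-04  3.e-04 -1.e+00] j6 0.08
shift tool mm [ 3.9  1.3 -0.1] rows 0.1
turn [ 0.    -0.    -0.003] rows 0.0
```

View pics/s5.png

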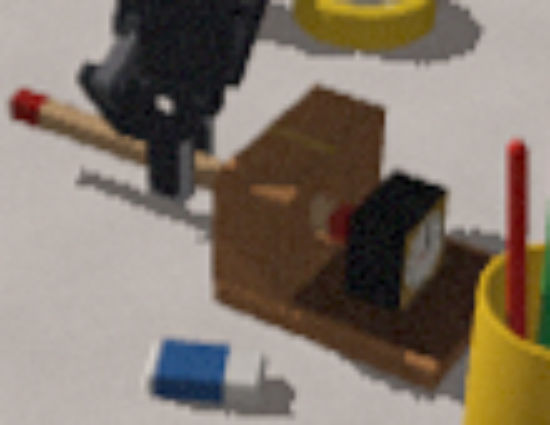

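The clock stands upright on the ledge, clear of the block, with the red tip just behind it. I'll withdraw the stick, lift it, and take it back.

```bash

python3 -m inch '[-5,0,0,0,0,0,-15,0,0,0,0,0,-20,0,0,0,0,0,-25,0,0,0,0,0,-25,0,0,0,0,0,-10,0,0,0,0,0,0,0,0,0,0,0]'
python3 -m inch '[0,0,-30,0,0,0,0,0,-35,0,0,0,0,0,-35,0,0,0,0,0,-25,0,0,0,0,0,0,0,0,0]'
python3 go.py .519 -.317 .145 3.038
python3 - <<'E'
from h import *
c=r.get_calibration('top');im=r.read_camera('top')[:,:,::-1];cv2.imwrite('pics/t6.png',cv2.resize(im[150:235,195:300],None,fx=7,fy=7,interpolation=cv2.INTER_CUBIC))
E
```

```text
clock: 9.7
tool_pos: [0.5977, -0.1119, 0.019]
tcp_rot: [0.783, 0.622, -0.0, 0.0]
wrist_force: [-0.5, -0.5, -0.1]
opening: 0.127
grasp_force: 58.6
clock: 10.12
tool_pos: [0.6026, -0.1092, 0.1514]
tcp_rot: [0.782, 0.624, 0.003, 0.005]
wrist_force: [1.1, -0.2, 0.3]
opening: 0.126
grasp_force: 58.6
t 10.12 pos [ 0.6026 -0.1092  0.1514] yaw 1.3472 tilt [ 0.0112 -0.0031 -0.9999] j6 -0.08
shift tool mm [-221.1  -35.5    6.1] rows 5.5
turn [ 0.008  0.01  -1.691] rows 14.1
```

View pics/t6.png

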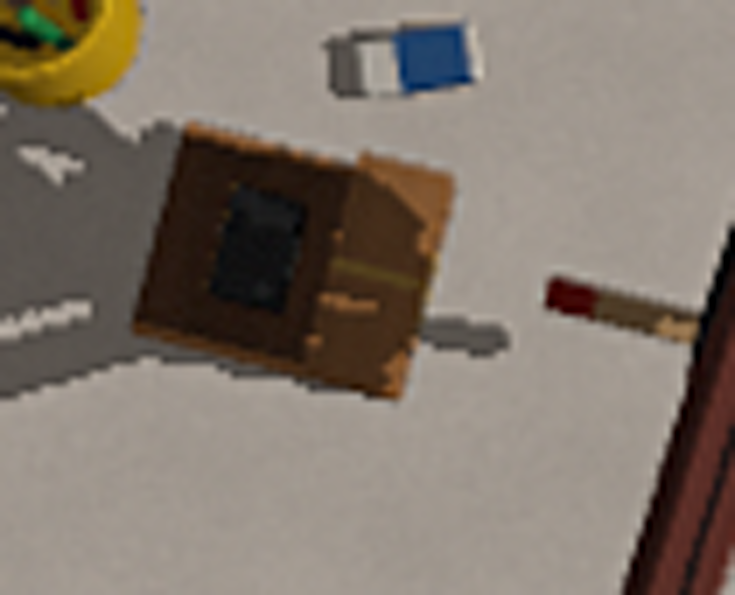

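The clock's top is centred at crop (258,246), about (231.4,184.7) in full pixels, and square with the holder. I'll return the stick now.

```bash

python3 -m inch '[-36.8,-5.9,0.5,0,0,0,-36.8,-5.9,0.5,0,0,0,-36.8,-5.9,0.5,0,0,0,-36.8,-5.9,0.5,0,0,0,-36.8,-5.9,0.5,0,0,0,-36.8,-5.9,0.5,0,0,0,0,0,0,0,0,0]'
python3 -m inch '[0,0,0,0,0,-0.1208,0,0,0,0,0,-0.1208,0,0,0,0,0,-0.1208,0,0,0,0,0,-0.1208,0,0,0,0,0,-0.1208,0,0,0,0,0,-0.1208,0,0,0,0,0,-0.1208]'
python3 -m inch '[0,0,0,0,0,-0.1208,0,0,0,0,0,-0.1208,0,0,0,0,0,-0.1208,0,0,0,0,0,-0.1208,0,0,0,0,0,-0.1208,0,0,0,0,0,-0.1208,0,0,0,0,0,-0.1208,0,0,0,0,0,0]'
python3 -m inch '[0,0,0,0,0,0,0,0,0,0,0,0]'
python3 go.py .519 -.317 .06 3.038
python3 - <<'E'
from h import *
c=r.get_calibration('top');print('clock',p2w(c,[(231.4,184.7)],.058))
h=R.from_euler('z',-1.3496).apply(p2w(c,[(231.4,184.7)],.058)-[.6357,.0507,0]);print(h)
# clock top corners crop
q=p2w(c,[(195+(x+.5)/7-.5,150+(y+.5)/7-.5) for x,y in[(237,183),(308,200),(279,313),(208,296)]],.058);print(q,np.arctan2(*(q[1]-q[2])[1::-1]),np.arctan2(*(q[0]-q[3])[1::-1]))
E
```

```text
clock: 10.75
tool_pos: [0.5116, -0.321, 0.1391]
tcp_rot: [0.783, 0.622, -0.001, -0.0]
wrist_force: [-0.4, 0.2, -0.6]
opening: 0.123
grasp_force: 58.6
clock: 11.33
tool_pos: [0.5143, -0.3145, 0.139]
tcp_rot: [0.454, 0.891, 0.001, -0.001]
wrist_force: [-0.7, 0.7, -0.4]
opening: 0.127
grasp_force: 58.6
clock: 12.0
tool_pos: [0.5143, -0.3146, 0.1391]
tcp_rot: [0.049, 0.999, 0.001, -0.001]
wrist_force: [0.3, 0.2, -0.2]
opening: 0.12
grasp_force: 58.6
clock: 12.17
tool_pos: [0.5146, -0.3153, 0.14]
tcp_rot: [0.053, 0.999, 0.001, -0.001]
wrist_force: [-0.4, -0.5, 0.1]
opening: 0.128
grasp_force: 58.6
t 12.17 pos [ 0.5146 -0.3153  0.14  ] yaw 3.0348 tilt [-0.0012  0.0011 -1.    ] j6 -2.14
shift tool mm [-4.7 -1.3 79.9] rows 2.0
turn [ 0.001 -0.001 -0.003] rows 0.0
clock [[0.64681964 0.09979545 0.058     ]]
[[ 5.03388841e-02 -7.73306077e-05  5.80000000e-02]]
[[0.67138528 0.10859938 0.058     ]
 [0.66528764 0.08058068 0.058     ]
 [0.62067596 0.09081632 0.058     ]
 [0.62673936 0.11877746 0.058     ]] -0.22553534217712967 -0.22414270175938444
```

```bash

python3 -m inch '[-4.7,-1.3,30,0,0,0,0,0,30,0,0,0,0,0,25,0,0,0,0,0,0,0,0,0,0,0,0,0,0,0]'
python3 go.py .519 -.317 .019 3.038
```

```text
clock: 12.58
tool_pos: [0.5181, -0.3166, 0.0542]
tcp_rot: [0.053, 0.999, 0.001, -0.002]
wrist_force: [0.6, -0.4, 0.4]
opening: 0.127
grasp_force: 58.6
t 12.58 pos [ 0.5181 -0.3166  0.0542] yaw 3.0364 tilt [-0.0034  0.0028 -1.    ] j6 -2.14
shift tool mm [-1.1 -0.3 35.2] rows 0.9
turn [ 0.002 -0.004 -0.002] rows 0.0
```

```bash

python3 -m inch '[-1,0,15,0,0,0,0,0,10,0,0,0,0,0,6,0,0,0,0,0,3,0,0,0,0,0,0,0,0,0,0,0,0,0,0,0]'
python3 -m inch '[0,0,1,0,0,0,0,0,0,0,0,0,0,0,0,0,0,0]'
python3 go.py .519 -.317 .019 3.038
```

```text
clock: 13.08
tool_pos: [0.5206, -0.3182, 0.0225]
tcp_rot: [0.052, 0.999, -0.0, 0.0]
wrist_force: [0.6, -0.2, -0.4]
opening: 0.127
grasp_force: 58.6
clock: 13.33
tool_pos: [0.5206, -0.3182, 0.0214]
tcp_rot: [0.052, 0.999, -0.0, 0.0]
wrist_force: [0.0, -0.7, 0.1]
opening: 0.121
grasp_force: 58.6
t 13.33 pos [ 0.5206 -0.3182  0.0214] yaw 3.038 tilt [ 5.e-04 -4.e-04 -1.e+00] j6 -2.14
shift tool mm [1.7 1.  2.4] rows 0.1
turn [-0.     0.001  0.   ] rows 0.0
```

```bash

python3 -m inch '[1,1,1,0,0,0,0,0,1,0,0,0,0,0,0,0,0,0,0,0,0,0,0,0]'
python3 -m inch '[0,0,0,0,0,0,0,0,0,0,0,0,0,0,0,0,0,0,0,0,0,0,0,0,0,0,0,0,0,0]' 45
python3 -m inch '[0,0,-15,0,0,0,0,0,-30,0,0,0,0,0,-35,0,0,0,0,0,-35,0,0,0,0,0,-15,0,0,0,0,0,0,0,0,0,0,0,0,0,0,0]'
python3 go.py .646 .099 .16 2.92
python3 - <<'E'
from h import *
c=r.get_calibration('wrist');im=r.read_camera('wrist')[:,:,::-1];cv2.imwrite('pics/w7.png',im)
im=im.astype(int);red=((im[...,2]>90)&(im[...,1]<60)&(im[...,0]<60)).astype(np.uint8)
n,l,s,ct=cv2.connectedComponentsWithStats(red)
for i in range(1,n):
    if s[i,4]>60:print(s[i],ct[i].round(1), p2w(c,[ct[i]],.04).round(4))
E
```

```text
clock: 13.67
tool_pos: [0.5195, -0.3169, 0.0194]
tcp_rot: [0.052, 0.999, -0.0, 0.0]
wrist_force: [-1.7, 2.2, 4.4]
opening: 0.125
grasp_force: 59.4
clock: 14.08
tool_pos: [0.5193, -0.3168, 0.0186]
tcp_rot: [0.052, 0.999, 0.0, -0.0]
wrist_force: [0.4, -0.8, 0.0]
opening: 0.522
grasp_force: 0.0
clock: 14.67
tool_pos: [0.52, -0.3174, 0.1501]
tcp_rot: [0.052, 0.999, -0.001, 0.001]
wrist_force: [-0.2, -0.1, -0.1]
opening: 0.525
grasp_force: 0.0
t 14.67 pos [ 0.52   -0.3174  0.1501] yaw 3.038 tilt [ 0.0021 -0.0017 -1.    ] j6 -2.14
shift tool mm [-82.2 427.1 -10.4] rows 10.6
turn [-0.001  0.002  0.118] rows 1.0
[153   9  17  32 207] [161.1  24.7] [[ 0.3929 -0.3711  0.04  ]]
[246  53  16  25 388] [253.3  64.9] [[ 0.4273 -0.3074  0.04  ]]
[247 273  13  17 221] [253. 281.] [[ 0.6091 -0.3266  0.04  ]]
```

View pics/w7.png

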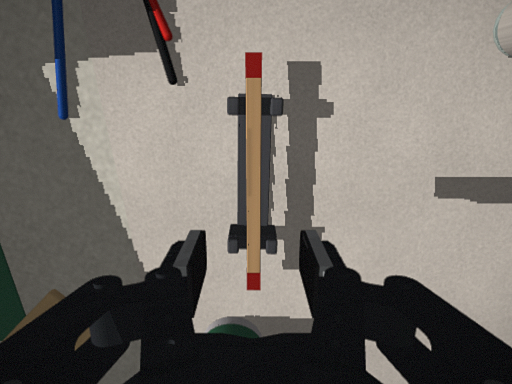

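Both ends of the stick lie in the notches, at columns 247–262, with its ends at rows 53 and 290. Now I'll turn and go above the clock, with the fingers closing across its 44 mm width.

```bash

python3 -m inch '[0,0,-5,0,0,0.1206,0,0,-5,0,0,0.1206,0,0,-5,0,0,0.1206,0,0,-5,0,0,0.1206,0,0,-5,0,0,0.1206,0,0,-5,0,0,0.1206,0,0,-5,0,0,0.1206,0,0,-5,0,0,0.1206]' 70
python3 -m inch '[0,0,0,0,0,0.1206,0,0,0,0,0,0.1206,0,0,0,0,0,0.1206,0,0,0,0,0,0.1206,0,0,0,0,0,0.1206,0,0,0,0,0,0.1206,0,0,0,0,0,0,0,0,0,0,0,0]'
python3 go.py .6466 .0998 .16 1.349
```

```text
clock: 15.38
tool_pos: [0.5182, -0.3159, 0.1861]
tcp_rot: [0.512, 0.859, 0.0, -0.002]
wrist_force: [-0.5, -0.2, -0.0]
opening: 0.819
grasp_force: 0.0
clock: 16.05
tool_pos: [0.5185, -0.3162, 0.1867]
tcp_rot: [0.78, 0.626, -0.0, -0.002]
wrist_force: [0.7, 0.6, -0.5]
opening: 0.82
grasp_force: 0.0
t 16.05 pos [ 0.5185 -0.3162  0.1867] yaw 1.3532 tilt [-0.0028  0.0022 -1.    ] j6 -0.46
shift tool mm [433.8  35.3  27.2] rows 10.6
turn [-0.003 -0.002  0.004] rows 0.0
```

```bash

python3 -m inch '[39.4,3.2,1,0,0,0.004,39.4,3.2,1,0,0,0,39.4,3.2,1,0,0,0,39.4,3.2,1,0,0,0,39.4,3.2,1,0,0,0,39.4,3.2,1,0,0,0,39.4,3.2,1,0,0,0,39.4,3.2,1,0,0,0]'
python3 -m inch '[39.4,3.2,1,0,0,0,39.4,3.2,1,0,0,0,39.4,3.2,1,0,0,0,0,0,0,0,0,0,0,0,0,0,0,0,0,0,0,0,0,0]'
python3 go.py .6466 .0998 .023 1.349
```

```text
clock: 16.72
tool_pos: [0.6144, -0.0133, 0.1798]
tcp_rot: [0.781, 0.625, -0.0, -0.0]
wrist_force: [0.3, -0.1, -0.2]
opening: 0.818
grasp_force: 0.0
clock: 17.22
tool_pos: [0.6497, 0.0977, 0.1767]
tcp_rot: [0.781, 0.624, -0.001, -0.0]
wrist_force: [-0.7, -0.7, -0.3]
opening: 0.822
grasp_force: 0.0
t 17.22 pos [0.6497 0.0977 0.1767] yaw 1.3487 tilt [-2.e-03 -6.e-04 -1.e+00] j6 0.25
shift tool mm [  1.5  -3.2 153.7] rows 3.7
turn [-0.002  0.001 -0.   ] rows 0.0
```

```bash

python3 -m inch '[1.5,-3.2,35,0,0,0,0,0,35,0,0,0,0,0,20,0,0,0,0,0,0,0,0,0,0,0,0,0,0,0]' 72
python3 go.py .6466 .0998 .023 1.349
python3 - <<'E'
from h import *
c=r.get_calibration('wrist');im=r.read_camera('wrist')[:,:,::-1];cv2.imwrite('pics/w8.png',im)
H=lambda P:R.from_euler('z',1.3496).apply(np.array(P)/1e3)+[.6357,.0507,0]
print(w2p(c,H([[50+a,b,58] for a in(-14,14) for b in(-22,22)])).round(0).tolist())
g=im.max(2).astype(int); 
for v in (230,250,270,290): print(v,''.join('#' if x<45 else '.' for x in g[v,100:420:4]))
E
```

```text
clock: 17.63
tool_pos: [0.6462, 0.0983, 0.0865]
tcp_rot: [0.782, 0.623, -0.002, -0.001]
wrist_force: [-0.1, -0.4, 1.0]
opening: 0.842
grasp_force: 0.0
t 17.63 pos [0.6462 0.0983 0.0865] yaw 1.3446 tilt [-3.6e-03 -3.0e-04 -1.0e+00] j6 0.26
shift tool mm [ 1.6  0.3 63.5] rows 1.5
turn [-0.003  0.001 -0.004] rows 0.0
[[290.0, 243.0], [215.0, 243.0], [291.0, 197.0], [213.0, 198.0]]
230 .............................###################................................
250 ..........##...####.......................................####...##.............
270 ......##....#######.......................................#######....##.........
290 ##################..........................................##################..
```

```bash

python3 -m inch '[1.5,0,25,0,0,-0.004,0,0,25,0,0,0,0,0,12,0,0,0,0,0,0,0,0,0,0,0,0,0,0,0]'
python3 go.py .6466 .0998 .023 1.349
python3 -m inch '[0,0,0,0,0,0,0,0,0,0,0,0,0,0,0,0,0,0,0,0,0,0,0,0,0,0,0,0,0,0,0,0,0,0,0,0,0,0,0,0,0,0]' 30
python3 -m inch '[0,0,-2,0,0,0,0,0,-6,0,0,0,0,0,-15,0,0,0,0,0,-20,0,0,0,0,0,-20,0,0,0,0,0,0,0,0,0,0,0,0,0,0,0]'
python3 go.py .4952 .328 .09 1.349
```

```text
clock: 18.1
tool_pos: [0.6485, 0.1011, 0.027]
tcp_rot: [0.781, 0.625, 0.0, 0.0]
wrist_force: [0.2, 0.0, 1.4]
opening: 0.847
grasp_force: 0.0
t 18.1 pos [0.6485 0.1011 0.027 ] yaw 1.3494 tilt [ 7.e-04 -0.e+00 -1.e+00] j6 0.26
shift tool mm [-1.7 -1.6  4. ] rows 0.1
turn [ 0.001 -0.     0.   ] rows 0.0
clock: 18.68
tool_pos: [0.6497, 0.1015, 0.0284]
tcp_rot: [0.781, 0.625, 0.002, 0.001]
wrist_force: [-1.1, -0.1, 6.4]
opening: 0.507
grasp_force: 62.2
clock: 19.27
tool_pos: [0.6494, 0.1015, 0.0912]
tcp_rot: [0.781, 0.625, 0.002, 0.001]
wrist_force: [-0.1, -0.0, -1.1]
opening: 0.502
grasp_force: 61.4
t 19.27 pos [0.6494 0.1015 0.0912] yaw 1.3497 tilt [ 4.1e-03  1.0e-04 -1.0e+00] j6 0.26
shift tool mm [ 187.2 -200.1    0.6] rows 6.7
turn [ 0.004 -0.001  0.001] rows 0.0
```

```bash

python3 -m inch '[15,-16,0,0,0,0,25,-26.7,0,0,0,0,27,-29,0,0,0,0,27,-29,0,0,0,0,27,-29,0,0,0,0,27,-29,0,0,0,0,25,-26.7,0,0,0,0,14.2,-14.7,0,0,0,0]'
python3 -m inch '[0,0,0,0,0,0,0,0,0,0,0,0]'
python3 go.py .4952 .328 .022 1.349
python3 - <<'E'
from h import *
im=r.read_camera('scene')[:,:,::-1];cv2.imwrite('pics/s9.png',cv2.resize(im[130:290,230:450],None,fx=3,fy=3))
E
```

```text
clock: 19.93
tool_pos: [0.4898, 0.3303, 0.0871]
tcp_rot: [0.78, 0.626, -0.002, -0.001]
wrist_force: [0.7, -0.2, -1.7]
opening: 0.51
grasp_force: 61.4
clock: 20.1
tool_pos: [0.492, 0.3285, 0.0875]
tcp_rot: [0.78, 0.626, -0.001, -0.0]
wrist_force: [-0.2, -0.3, -0.7]
opening: 0.504
grasp_force: 61.4
t 20.1 pos [0.492  0.3285 0.0875] yaw 1.3524 tilt [-0.002  -0.0013 -1.    ] j6 0.67
shift tool mm [ 0.3  3.3 65.5] rows 1.6
turn [-0.002  0.002  0.003] rows 0.0
```

```bash

python3 -m inch '[0,3,25,0,0,0,0,0,22,0,0,0,0,0,11,0,0,0,0,0,4,0,0,0,0,0,0,0,0,0,0,0,0,0,0,0]'
python3 -m inch '[0,0,2,0,0,0,0,0,0,0,0,0,0,0,0,0,0,0]'
python3 -m inch '[0,0,1.5,0,0,0,0,0,0,0,0,0,0,0,0,0,0,0]'
python3 go.py .4952 .328 .018 1.349
```

```text
clock: 20.65
tool_pos: [0.4974, 0.3269, 0.0274]
tcp_rot: [0.781, 0.624, 0.0, 0.0]
wrist_force: [0.7, -0.3, -1.0]
opening: 0.506
grasp_force: 61.5
clock: 20.9
tool_pos: [0.4973, 0.3276, 0.0258]
tcp_rot: [0.781, 0.625, 0.001, 0.0]
wrist_force: [0.2, 0.2, -1.0]
opening: 0.507
grasp_force: 61.5
clock: 21.15
tool_pos: [0.4966, 0.3274, 0.0235]
tcp_rot: [0.781, 0.625, 0.0, -0.0]
wrist_force: [-0.2, -0.8, -1.9]
opening: 0.504
grasp_force: 61.5
t 21.15 pos [0.4966 0.3274 0.0235] yaw 1.3497 tilt [ 0.e+00  1.e-04 -1.e+00] j6 0.67
shift tool mm [ 0.3 -1.6  5.5] rows 0.1
turn [ 0.    -0.     0.001] rows 0.0
```

```bash

python3 -m inch '[0,0,2,0,0,0,0,0,0,0,0,0,0,0,0,0,0,0]'
python3 -m inch '[0,0,1.5,0,0,0,0,0,0,0,0,0,0,0,0,0,0,0]'
python3 -m inch '[0,0,1,0,0,0,0,0,0,0,0,0,0,0,0,0,0,0]'
```

```text
clock: 21.4
tool_pos: [0.4965, 0.3272, 0.0212]
tcp_rot: [0.781, 0.625, -0.0, -0.0]
wrist_force: [0.5, -1.3, -1.0]
opening: 0.51
grasp_force: 61.5
clock: 21.65
tool_pos: [0.4966, 0.3272, 0.0197]
tcp_rot: [0.781, 0.625, -0.0, -0.0]
wrist_force: [-0.3, 0.2, -1.2]
opening: 0.509
grasp_force: 61.5
clock: 21.9
tool_pos: [0.4967, 0.3273, 0.0188]
tcp_rot: [0.781, 0.625, -0.0, -0.0]
wrist_force: [-0.5, -0.3, -1.6]
opening: 0.504
grasp_force: 61.5
```

```bash

python3 -m inch '[0,0,1,0,0,0,0,0,0,0,0,0,0,0,0,0,0,0]'
python3 -m inch '[0,0,0.7,0,0,0,0,0,0,0,0,0,0,0,0,0,0,0]'
```

```text
clock: 22.15
tool_pos: [0.4969, 0.3274, 0.0184]
tcp_rot: [0.781, 0.625, 0.0, 0.0]
wrist_force: [-0.8, -0.3, 2.6]
opening: 0.504
grasp_force: 61.7
clock: 22.4
tool_pos: [0.4969, 0.3274, 0.0183]
tcp_rot: [0.781, 0.625, 0.0, 0.0]
wrist_force: [-4.3, -1.6, 8.0]
opening: 0.505
grasp_force: 62.6
```

Contact. I'll release, rise and look.

```bash

python3 -m inch '[0,0,0,0,0,0,0,0,0,0,0,0,0,0,0,0,0,0,0,0,0,0,0,0,0,0,0,0,0,0,0,0,0,0,0,0]' 70
python3 -m inch '[0,0,-15,0,0,0,0,0,-30,0,0,0,0,0,-40,0,0,0,0,0,-40,0,0,0,0,0,-40,0,0,0,0,0,0,0,0,0,0,0,0,0,0,0]'
python3 -m inch '[-40,0,0,0,0,0,-40,0,0,0,0,0,-40,0,0,0,0,0,-40,0,0,0,0,0,-40,0,0,0,0,0,0,0,0,0,0,0,0,0,0,0,0,0]'
python3 - <<'E'
from h import *
a=r.read_camera('top')[:,:,::-1];b=r.read_camera('scene')[:,:,::-1]
o=np.vstack([cv2.resize(a[120:290,100:420],(640,340)),cv2.resize(b[130:290,100:500],(640,256))])
cv2.imwrite('pics/f.png',o)
E
```

```text
clock: 22.9
tool_pos: [0.4966, 0.3273, 0.017]
tcp_rot: [0.781, 0.625, -0.0, -0.0]
wrist_force: [0.1, 0.5, 0.4]
opening: 0.821
grasp_force: 0.0
clock: 23.48
tool_pos: [0.4988, 0.3284, 0.1862]
tcp_rot: [0.781, 0.625, 0.004, 0.001]
wrist_force: [0.3, 0.2, -0.6]
opening: 0.819
grasp_force: 0.0
clock: 24.07
tool_pos: [0.4516, 0.1303, 0.1805]
tcp_rot: [0.782, 0.623, -0.001, -0.001]
wrist_force: [0.1, 0.1, 0.5]
opening: 0.82
grasp_force: 0.0
```

View pics/f.png

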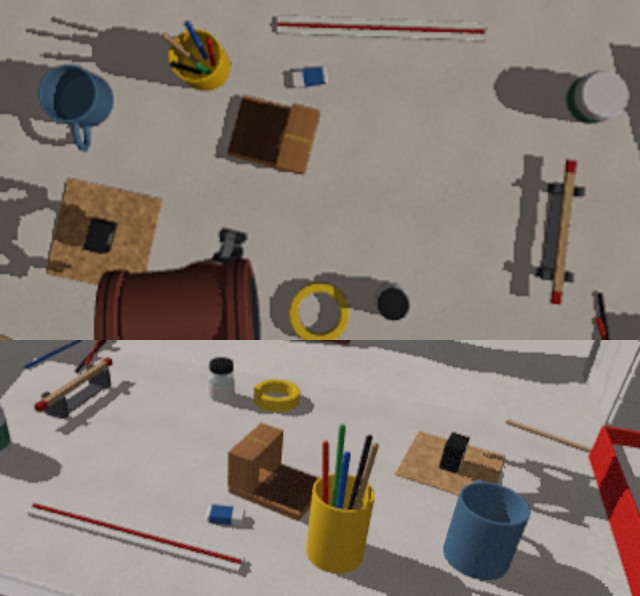

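The clock stands upright in the middle of the mat, at (100,235) in the top half. The stick lies in its rest and the bystanders are where they were, so I'll hand in.

```bash
python3 -c "from workcell import r; print(r.finish_job())"
```

```text
the job is handed in; nothing more can be done
None
```

The job is handed in at about 24 s of robot time: the clock was pushed out and stands upright on the cork mat, the stick is back in its notches, and the last pictures show the other things where they were.

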